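# Index a welding turntable four clicks to the next nut

### The job

Bring the next nut to the pointer of the indexing turntable: pushing with a fingertip, move the red post of the lock bolt outwards until the bolt is fully drawn, then push the black crank knob round so that the faceplate turns clockwise (seen from above) by exactly four clicks, and push the red post fully home again. Grip nothing, do not turn the other way or past the fourth click, and leave the loose tools where they lie.

Things in the scene. Friction and masses are not known exactly. Their poses are not given: they have to be found in the camera images.
- index_stand: Fixed blue cast stand of the turntable, foot 184 mm across. Origin: centre of its underside on the bench, on the vertical turning axis; z up. Angles below count anticlockwise from its x axis, seen from above. The bolt slides out along -45 degrees; the tongue under it reaches 120 mm from the axis, its guide is 52 mm high. At 165 degrees the housing of the spring roller, out to 98 mm, 49 mm high.
- pointer_tip (a point): Red tip of the fixed brass pointer, 70 mm from the turning axis at 195 degrees in the stand's frame, 60 mm above the bench, at the edge of the faceplate. The nut nearest to it at the start is the last one tacked; clockwise turning brings the next, untacked nut to it.
- faceplate_centre (a point): Centre of the top of the steel faceplate, on the turning axis, 58 mm above the bench. The faceplate is 140 mm across, 12 mm thick. Fixed on it and turning with it: a flange 88 mm across (top 64 mm above the bench), six hexagon nuts on a circle of 28 mm radius (tops at 74 mm), a centre nut and stud (top at 77 mm). The space above 79 mm is free, but for the crank knob.
- crank_knob (a point): Black crank knob upright on the faceplate, 58 mm from the turning axis: a point on its middle line, 85 mm above the bench. The knob spans 58 to 98 mm above the bench, 16 mm across from 82 to 92 mm, waist of 9 mm at 65 mm. It stands at 135 degrees in the stand's frame when joint faceplate is 0; its angle decreases by the joint value.
- faceplate (a joint): Faceplate angle in rad, within 0.01 of 0 at the start, growing clockwise seen from above, endless. 24 click stops a turn, each 15 degrees (0.2618 rad), by a spring roller. Pushing the knob over a click takes about 5 N; halfway, from about 8 degrees on, the faceplate snaps forward by itself into the next stop and stays, within 0.02 rad. While the bolt is home it is locked, but for about 0.03 rad of play.
- bolt_post (a point): Red upright post of the lock bolt: a point on its middle line, 85 mm above the bench; 102 mm from the turning axis when the bolt is home, 120 mm when drawn. The post is 16 mm across from 67 to 94 mm above the bench, its top at 98 mm. Fingers fit on its inner side, over the faceplate, and on its outer side.
- lock_bolt (a joint): Travel of the lock bolt in m: 0 = home against a stop, its nose between two pins under the faceplate; 0.018 = fully drawn, against a stop; about 0 at the start. It slides straight away from the turning axis with about 3 N of friction and stays where it is left. Its nose is clear of the pins from about 0.009. It goes home only while the faceplate rests in a click stop.
- weld_magnet: Loose red welding magnet, 59 x 84 x 17 mm, lying flat; origin at the centre of its underside. Leave it alone.
- centre_punch: Loose centre punch, 12 x 110 x 12 mm, lying along its own y; origin at the centre of its underside. Leave it alone.
- spare_nut: Loose hexagon nut, 19 x 22 x 10 mm; origin at the centre of its underside. Leave it alone.
- chalk_scriber: Loose scriber, 8 x 142 x 8 mm, lying along its own y; origin at the centre of its underside. Leave it alone.

How it is judged:
By the outcome, as a careful person would: the job done as asked, in the order asked, and still so for the second after the job is handed in, with the robot touching nothing.
It also fails if it takes over 58 s, if anything falls off the work surface, if the arm or the gripper's body presses on something with over 40 N, if the wrist force passes 120 N, or if a joint passes its speed limit or range.

### The arm

A 6-joint arm with a two-finger parallel gripper is mounted at the origin on a cart in front of the work surface, level with it; the furniture and walls round the work are solid. World frame = base frame: x ahead of the robot, y to its left, z up, the work surface at z = 0. Lengths are in m, angles in rad, forces in N, time in s.
With the tool pointing down it reaches from about 0.35 to 0.775 m from the base axis. Payload 5.5 kg.
Tool frame: the origin (TCP) lies midway between the tips of the shut fingers; the grasp point (between the pads) lies grasp_offset behind it (grasp_offset is the distance from the TCP to the grasp point, in m); z points along the fingers, y is the line along which they close (so a half turn about z gives the same grasp; the last joint's range is limited). The gripper opens to 85 mm and grips with 20 to 120 N. Pads are 22 mm wide; open, the fingers measure 114 mm over their backs; the gripper's body (76 mm by 85 mm) begins 54 mm behind the grasp point. The pads swing forward as they close: fully open they stand 13 mm farther back than shut.
Start: joints at [-1.248, 0.313, 0.046, 1.304, 0, 1.431], TCP at [0.257, -0.515, 0.231] pointing down, gripper open.
Joint ranges: [-2.76, 2.76], [-0.86, 1.69], [-1.03, 1.26], [-2.2, 2.34], [-1.47, 1.5], [-3.14, 3.14]. Speed limits (rad/s): [2.57, 2.57, 3.14, 3.14, 3.14, 3.14].

### API

Orientations are given as a unit quaternion [w, x, y, z].
In Python, from workcell import * gives the robot as it stands.
- The arm moves only by the tool step_arm, never from a script. Its argument "deltas" is a list of rows, each a list of 7 numbers: the shift along the world's x, y, z in mm, then the turn, a rotation vector about the world's x, y, z in degrees, then the gripper's target within -1 to 1 (fully open at 1, half-way at 0, shut at -1). A call has 1 to 5 rows; each row shifts and turns the commanded pose from where the row before left it; what a row does not reach is not made up. A row lasts 1/10 s, in which the tool goes at most 50 mm and 8.59 degrees, less where a joint would pass 70% of its speed; a pose out of reach is approached as far as the arm can. A call is refused whole if a number of a shift passes 50 or a number of a turn 8.59, either way. A call with a gripper value outside its range is refused whole. The fingers move at their own pace and stop on an object; "newtons" is the grip in N (left out, the last holds). Time passes only in rows, so rows that do not move let the fingers close. It gives the time, the measured TCP pose, the force, the opening and the grip force at its end, in the units of the state.
- get_state(): the state, without advancing time (a new reading comes with each control period).
- read_camera(name): name is "scene" or "top" or "wrist"; returns a dict with "image" (400x640x3 uint8, red, green, blue), "z_map" (400x640 float32, m along the optical axis (not along the pixel's ray), 0 where there is no reading), "K" (3x3 intrinsics, pixels), "world_from_camera" (4x4, takes a point from camera to world coordinates). Camera axes: x right, y down, z forward; pixel columns grow to the right and rows downward; lengths in m; the calibration is good to about 2 mm. A picture is of the moment at which its call begins.
- hand_in(): hands the job in; it is judged then, once.
The state is a dict: "clock": time; "joint_pos": joint angles; "qvel": joint speeds; "tau": joint torques, N m; "tcp_pos": TCP position; "orientation": TCP orientation; "wrist_force": force on the tool from outside, world axes, zero at the start; "ft_torque": the same for the moment, N m; "finger_gap": finger opening in m; "grip_force": force on a finger pad.
Only numpy, scipy, OpenCV 4.12 (cv2) and the standard library are available. Lean on these libraries where they do the work, as an engineer would, in place of code of your own. Each camera call takes 0.05 s, during which the arm holds its last target. There are 200 camera calls.

## Working session

There is one attempt and no reset: what is moved stays moved. The work goes in short steps, Python scripts to look and compute and a tool call to move; the robot and the scene stay as the last step left them, time stands still between calls to the robot, and variables do not carry over. Pictures are saved under pics/ and viewed, at most 10 in all, crops included, and the job is handed in when it is done.

Besides the shell and the picture viewer there is one more tool, called after "Request:" in YAML: its name, and indented under it one key for each argument. step_arm: Moves the arm, as the interface text tells. Its arguments: {"type":"object","properties":{"deltas":{"type":"array","items":{"type":"array","items":{"type":"number"}}},"newtons":{"type":"number"}},"required":["deltas"]}

```bash
mkdir -p pics; python3 - <<'E'
from workcell import *
import cv2,numpy as np
for n in("top","scene"):
    c=read_camera(n); cv2.imwrite(f"pics/{n}0.png",c["image"][:,:,::-1]); np.savez(f"{n}0.npz",**c)
    print(n,c["K"].tolist(),c["world_from_camera"].round(3).tolist())
s=get_state();print(s)
E
```

```text
top [[475.42067172896407, 0.0, 325.0534797367775], [0.0, 475.42067172896407, 200.23118624204648], [0.0, 0.0, 1.0]] [[-0.002, -0.99, 0.142, 0.333], [-1.0, 0.002, 0.005, 0.019], [-0.005, -0.142, -0.99, 0.934], [0.0, 0.0, 0.0, 1.0]]
scene [[436.59528127596633, 0.0, 316.4301102129124], [0.0, 436.59528127596633, 196.83664595296904], [0.0, 0.0, 1.0]] [[-0.649, -0.579, 0.494, 0.064], [-0.761, 0.495, -0.42, 0.343], [-0.001, -0.648, -0.762, 0.716], [0.0, 0.0, 0.0, 1.0]]
{'clock': 0.1, 'joint_pos': array([-1.24758563e+00,  3.13937969e-01,  4.50932642e-02,  1.30359994e+00,
       -6.89922690e-06,  1.43120455e+00]), 'qvel': array([-1.18383471e-03, -6.03385630e-04,  1.52514475e-03, -2.65308873e-05,
       -1.71664029e-03, -1.35415325e-03]), 'tau': array([ 1.45547754e-03, -4.81728101e+01,  2.99242973e+01,  1.27594001e-02,
       -2.07231778e-04, -7.60178693e-06]), 'tcp_pos': array([ 0.25656088, -0.5140802 ,  0.23049111]), 'orientation': array([-8.20369866e-04,  9.73345658e-01,  2.29341558e-01, -7.89942498e-05]), 'wrist_force': array([0.46261071, 0.38977781, 0.00548099]), 'ft_torque': array([ 0.03092139,  0.01517855, -0.00689353]), 'grip_force': 0.0, 'finger_gap': 0.08561703551313321}
```

View pics/top0.png

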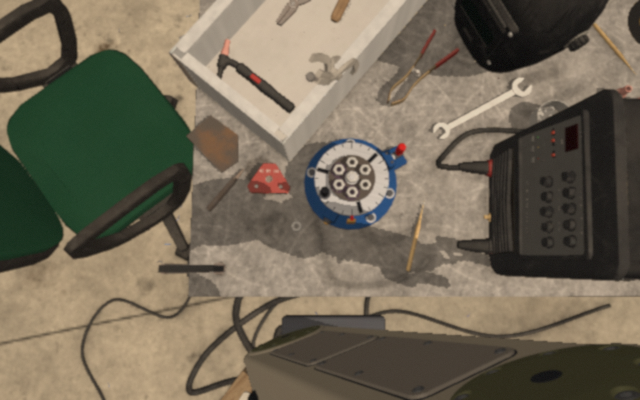

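View pics/scene0.png

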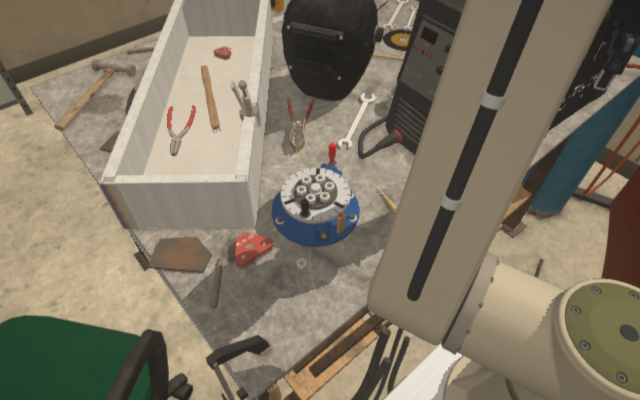

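The top view shows the turntable at about (352,178), the red post at (401,148), the black knob at (325,192) and the pointer at (350,219). The scene view agrees: post at (332,152), knob at (305,208).

```bash
cat > h.py <<'E'
import numpy as np,cv2
def onplane(c,px,z):
    K=c["K"];T=c["world_from_camera"]
    d=T[:3,:3]@np.linalg.inv(K)@np.array([px[0],px[1],1.]);o=T[:3,3]
    return o+d*(z-o[2])/d[2]
def mask(c,kind):
    h=cv2.cvtColor(c["image"],cv2.COLOR_RGB2HSV);H,S,V=[h[...,i].astype(int) for i in range(3)]
    if kind=="red":return ((H<8)|(H>172))&(S>150)&(V>90)
    if kind=="black":return (V<50)
    if kind=="blue":return (H>100)&(H<125)&(S>120)&(V>40)
    if kind=="white":return (S<50)&(V>150)
def blobs(m,box,amin=8):
    x0,y0,x1,y1=box;n,l,s,ce=cv2.connectedComponentsWithStats(m[y0:y1,x0:x1].astype(np.uint8))
    return [(s[i,4],ce[i]+[x0,y0],s[i,:4]+[x0,y0,0,0]) for i in range(1,n) if s[i,4]>=amin]
def cloud(c):
    z=c["z_map"];v,u=np.indices(z.shape);K=c["K"];T=c["world_from_camera"]
    p=np.stack([(u-K[0,2])/K[0,0]*z,(v-K[1,2])/K[1,1]*z,z],-1)
    return p@T[:3,:3].T+T[:3,3]
E
python3 - <<'E'
from h import *
for n,box in(("top",(290,125,420,240)),("scene",(265,135,370,250))):
    c=dict(np.load(n+"0.npz"))
    for k in("red","black"):
        for a,ce,bb in blobs(mask(c,k),box): print(n,k,a,ce.round(1),bb,onplane(c,ce,.085).round(4),onplane(c,ce,.06).round(4))
    P=cloud(c);x0,y0,x1,y1=box;Q=P[y0:y1,x0:x1].reshape(-1,3)
    for lo,hi in((.054,.0615),(.0615,.07),(.08,.102)):
        q=Q[(Q[:,2]>lo)&(Q[:,2]<hi)]
        if len(q): (cx,cy),r=cv2.minEnclosingCircle(q[:,:2].astype(np.float32));print(n,lo,len(q),q.mean(0).round(4),round(cx,4),round(cy,4),round(r,4))
c=dict(np.load("top0.npz"));im=cv2.resize(c["image"][125:240,290:420,::-1],None,fx=5,fy=5,interpolation=cv2.INTER_CUBIC);cv2.imwrite("pics/crop0.png",im)
E
```

```text
top red 79 [400.3 148.6] [396 143  10  12] [ 0.5505 -0.1145  0.085 ] [ 0.5569 -0.1184  0.06  ]
top red 10 [351.2 217.5] [350 216   3   4] [ 0.4238 -0.0234  0.085 ] [ 0.4264 -0.0247  0.06  ]
top black 12 [372.  157.5] [369 155   7   6] [ 0.5339 -0.0625  0.085 ] [ 0.5398 -0.0649  0.06  ]
top black 13 [323.2 170.3] [319 169   9   4] [0.5103 0.0267 0.085 ] [0.5155 0.0269 0.06  ]
top black 52 [324.2 191.9] [321 188   7   9] [0.4704 0.0251 0.085 ] [0.4745 0.0252 0.06  ]
top black 15 [359.2 207.3] [358 203   4   9] [ 0.4423 -0.038   0.085 ] [ 0.4455 -0.0397  0.06  ]
top 0.054 2533 [ 0.4994 -0.0272  0.0583] 0.5227 -0.0111 0.1049
top 0.0615 1265 [ 0.5007 -0.0233  0.0647] 0.5285 -0.0137 0.1057
top 0.08 217 [ 0.5344 -0.0079  0.0935] 0.5527 -0.0179 0.1057
scene red 101 [331.6 151.3] [329 143   7  20] [ 0.5468 -0.1089  0.085 ] [ 0.5659 -0.1268  0.06  ]
scene red 9 [340.  214.9] [338 214   5   3] [ 0.4116 -0.0088  0.085 ] [ 0.4254 -0.0228  0.06  ]
scene red 11 [268.7 246.1] [265 244   8   5] [0.4412 0.1313 0.085 ] [0.4561 0.1229 0.06  ]
scene black 65 [304.4 208.4] [302 203   6  13] [0.4657 0.0311 0.085 ] [0.4816 0.0187 0.06  ]
scene 0.054 1767 [ 0.494  -0.0214  0.0581] 0.5046 -0.0409 0.0869
scene 0.0615 716 [ 0.4963 -0.0232  0.065 ] 0.5087 -0.0426 0.0838
scene 0.08 148 [ 0.5063 -0.0365  0.0925] 0.5117 -0.0437 0.0871
```

View pics/crop0.png

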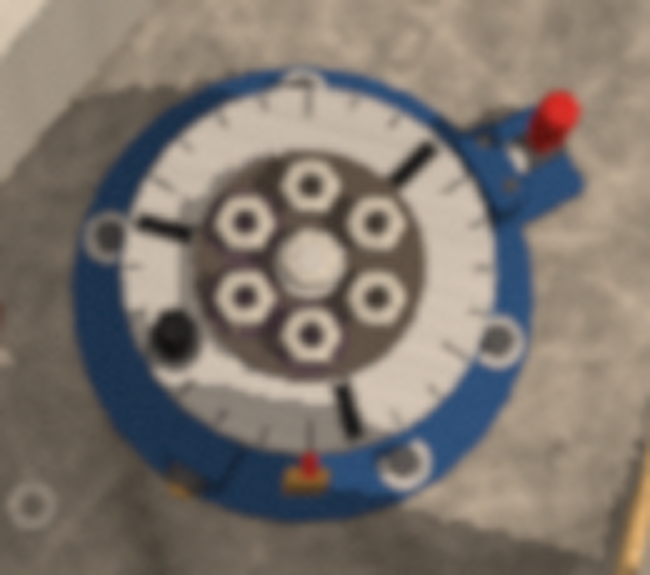

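```bash
python3 - <<'E'
from h import *
from scipy.optimize import least_squares
for n,box in(("top",(290,125,420,240)),("scene",(265,135,370,250))):
    c=dict(np.load(n+"0.npz"));P=cloud(c)
    x0,y0,x1,y1=box
    m=np.zeros(P.shape[:2],bool);m[y0:y1,x0:x1]=True
    m&=(P[...,2]>.053)&(~mask(c,"blue"))&(np.hypot(P[...,0]-.4995,P[...,1]+.023)<.078)
    cn=max(cv2.findContours(m.astype(np.uint8),cv2.RETR_EXTERNAL,cv2.CHAIN_APPROX_NONE)[0],key=len)[:,0]
    p=np.array([onplane(c,q,.058)[:2] for q in cn])
    r=least_squares(lambda v:np.hypot(*(p-v[:2]).T)-v[2],[.5,-.023,.07],loss="soft_l1",f_scale=.001)
    print(n,r.x.round(4))
    C=r.x[:2]
    px={"top":{"post":((402,146.6),.098),"knob":((324.6,191),.098),"ptr":((351.8,216.5),.060)},"scene":{"ptr":((340,214.5),.06),"post":((332,144.5),.098),"knob":((304.5,204),.098)}}[n]
    for k,(q,z) in px.items():
        w=onplane(c,q,z)[:2]-C;print(k,(w+C).round(4),np.hypot(*w).round(4),np.degrees(np.arctan2(w[1],w[0])).round(1))
    for k,R,z in(("post>",.1,.085),):
        pass
    q=P[y0:y1,x0:x1].reshape(-1,3);q=q[q[:,2]>.09]
    for sgn,k in((1,"knob"),(-1,"post")):
        s=q[(q[:,1]-C[1])*sgn>.02];s=s[np.hypot(*(s[:,:2]-C).T)<.13]
        print("cloud",k,len(s),s.mean(0).round(4) if len(s) else 0)
E
```

```text
top [ 0.4997 -0.0262  0.069 ]
post [ 0.5508 -0.1156] 0.103 -60.3
knob [0.47   0.0242] 0.0585 120.6
ptr [ 0.4283 -0.0258] 0.0714 179.6
cloud knob 247 [0.5486 0.0626 0.1145]
cloud post 59 [ 0.55   -0.115   0.0971]
scene [ 0.4998 -0.0243  0.0698]
ptr [ 0.4261 -0.0234] 0.0737 179.3
post [ 0.5516 -0.1137] 0.1034 -59.9
knob [0.4654 0.0308] 0.0649 122.0
cloud knob 55 [0.4708 0.0266 0.0961]
cloud post 44 [ 0.5498 -0.1121  0.0962]
```

```bash
python3 - <<'E'
from h import *
for n in("top","scene"):
    c=dict(np.load(n+"0.npz"));P=cloud(c)[c["z_map"]>0].reshape(-1,3)
    print(n)
    for x in np.arange(.1,.8,.1):
        print(round(x,1),[(round(y,2),round(float(s[:,2].max()),2)) for y in np.arange(-.7,.25,.1) if len(s:=P[(abs(P[:,0]-x)<.05)&(abs(P[:,1]-y)<.05)])])
E
```

```text
top
0.1 [(np.float64(-0.7), -0.83), (np.float64(-0.6), -0.83), (np.float64(-0.5), -0.83), (np.float64(-0.4), -0.82), (np.float64(-0.3), -0.83), (np.float64(-0.2), -0.74), (np.float64(-0.1), -0.74), (np.float64(-0.0), -0.74), (np.float64(0.1), -0.74), (np.float64(0.2), -0.74)]
0.2 [(np.float64(-0.7), -0.84), (np.float64(-0.6), -0.84), (np.float64(-0.5), -0.84), (np.float64(-0.4), -0.83), (np.float64(-0.3), -0.83), (np.float64(-0.2), -0.74), (np.float64(-0.1), -0.74), (np.float64(-0.0), 0.61), (np.float64(0.1), 0.51), (np.float64(0.2), -0.74)]
0.3 [(np.float64(-0.6), 0.0), (np.float64(-0.5), 0.19), (np.float64(-0.4), 0.33), (np.float64(-0.3), 0.33), (np.float64(-0.2), 0.01), (np.float64(-0.1), 0.77), (np.float64(-0.0), 0.73), (np.float64(0.1), 0.01), (np.float64(0.2), 0.06)]
0.4 [(np.float64(-0.4), 0.33), (np.float64(-0.3), 0.34), (np.float64(-0.2), 0.05), (np.float64(-0.1), 0.06), (np.float64(-0.0), 0.06), (np.float64(0.1), 0.02), (np.float64(0.2), 0.01)]
0.5 [(np.float64(-0.4), 0.33), (np.float64(-0.3), 0.33), (np.float64(-0.2), 0.05), (np.float64(-0.1), 0.1), (np.float64(-0.0), 0.1)
[... 1040 characters left out ...]
p.float64(-0.1), 0.06), (np.float64(-0.0), 0.06), (np.float64(0.1), 0.01), (np.float64(0.2), 0.01)]
0.5 [(np.float64(-0.4), 0.33), (np.float64(-0.3), 0.33), (np.float64(-0.2), 0.05), (np.float64(-0.1), 0.1), (np.float64(-0.0), 0.1), (np.float64(0.1), 0.14), (np.float64(0.2), 0.02)]
0.6 [(np.float64(-0.4), 0.33), (np.float64(-0.3), 0.32), (np.float64(-0.2), 0.02), (np.float64(-0.1), 0.1), (np.float64(-0.0), 0.3), (np.float64(0.1), 0.29), (np.float64(0.2), 0.14)]
0.7 [(np.float64(-0.6), 0.0), (np.float64(-0.5), 0.0), (np.float64(-0.4), 0.25), (np.float64(-0.3), 0.25), (np.float64(-0.2), 0.22), (np.float64(-0.1), 0.14), (np.float64(-0.0), 0.26), (np.float64(0.1), 0.01), (np.float64(0.2), 0.14)]
```

```bash
python3 - <<'E'
from h import *
for n in("top","scene"):
    c=dict(np.load(n+"0.npz"));A=cloud(c)
    m=(A[...,2]>.16)&(abs(A[...,0]-.6)<.07)&(abs(A[...,1]-.05)<.12);v,u=np.nonzero(m)
    print(n,m.sum());p=A[m]
    if len(p):print(p.min(0).round(3),p.max(0).round(3),np.median(p,0).round(3),u.min(),u.max(),v.min(),v.max())
    m=(A[...,2]>.11)&(A[...,2]<.16)&(abs(A[...,0]-.55)<.07)&(abs(A[...,1]-.05)<.08);p=A[m]
    print("wall",p[p[:,1].argmin()].round(3),p[p[:,0].argmin()].round(3),len(p))
    m=(A[...,2]>.15)&(A[...,2]<.4)&(A[...,0]<.4)&(A[...,1]<-.25);p=A[m]
    if len(p):
        for y in(-.3,-.35,-.4,-.45,-.5):
            s=p[abs(p[:,1]-y)<.02]
            if len(s):print(y,s[:,0].min().round(3),s[:,2].max().round(3))
E
```

```text
top 727
[ 0.597 -0.018  0.169] [0.67  0.049 0.297] [0.643 0.022 0.234] 306 349 53 85
wall [0.619 0.033 0.142] [0.546 0.095 0.124] 1061
-0.3 0.321 0.306
-0.35 0.317 0.335
-0.4 0.321 0.32
-0.45 0.313 0.225
scene 485
[ 0.597 -0.015  0.175] [0.669 0.051 0.296] [0.628 0.03  0.237] 231 256 80 116
wall [0.619 0.036 0.128] [0.546 0.097 0.136] 865
-0.45 0.214 0.349
-0.5 0.23 0.388
```

Request:
step_arm:
  deltas:
    - [0,0,40,0,0,0,-1]
    - [0,0,40,0,0,0,-1]
    - [0,0,40,0,0,0,-1]
    - [0,0,40,0,0,0,-1]
    - [0,0,40,0,0,0,-1]

```text
clock: 0.6
tcp_pos: [0.2565, -0.5141, 0.4327]
orientation: [-0.0, 0.973, 0.229, -0.0]
wrist_force: [0.4, -0.3, -0.4]
finger_gap: 0.0127
grip_force: 0.0
```

Request:
step_arm:
  deltas:
    - [23,35,0,0,0,7.8,-1]
    - [23,35,0,0,0,7.8,-1]
    - [23,35,0,0,0,7.8,-1]
    - [23,35,0,0,0,7.8,-1]
    - [23,35,0,0,0,7.8,-1]

```text
clock: 1.1
tcp_pos: [0.3723, -0.338, 0.4309]
orientation: [-0.0, 0.84, 0.543, 0.0]
wrist_force: [0.5, -0.2, 0.5]
finger_gap: -0.0003
grip_force: 0.0
```

Request:
step_arm:
  deltas:
    - [23,35,0,0,0,7.8,-1]
    - [23,35,0,0,0,7.8,-1]
    - [23,35,0,0,0,7.8,-1]
    - [23,35,0,0,0,7.8,-1]
    - [23,35,0,0,0,7.8,-1]

```text
clock: 1.6
tcp_pos: [0.4873, -0.1629, 0.431]
orientation: [-0.0, 0.61, 0.792, -0.0]
wrist_force: [0.6, -0.3, 0.1]
finger_gap: 0.0002
grip_force: 0.0
```

Request:
step_arm:
  deltas:
    - [23,35,0,0,0,7.8,-1]
    - [21,39,0,0,0,7.7,-1]
    - [0,0,-50,0,0,0,-1]
    - [0,0,-50,0,0,0,-1]
    - [0,0,-50,0,0,0,-1]

```text
clock: 2.1
tcp_pos: [0.5309, -0.0898, 0.2795]
orientation: [0.0, 0.499, 0.866, 0.0]
wrist_force: [-0.1, -0.8, -0.4]
finger_gap: 0.0
grip_force: 0.0
```

```bash
python3 - <<'E'
from workcell import *
import cv2,numpy as np
s=get_state();print(s["tcp_pos"],s["joint_pos"].round(3),s["orientation"].round(3),s["wrist_force"])
c=read_camera("wrist");cv2.imwrite("pics/w1.png",c["image"][:,:,::-1]);np.savez("w1.npz",**c);print(c["K"][0,0],c["world_from_camera"].round(3).tolist())
E
```

```text
[ 0.53089272 -0.08975923  0.2794537 ] [-0.317  0.232  0.054  1.392  0.     0.729] [0.    0.499 0.866 0.   ] [-0.06504031 -0.82909973 -0.37806511]
311.6691013439751 [[0.866, 0.477, 0.151, 0.494], [0.501, -0.826, -0.26, -0.023], [0.001, 0.301, -0.954, 0.422], [0.0, 0.0, 0.0, 1.0]]
```

View pics/w1.png

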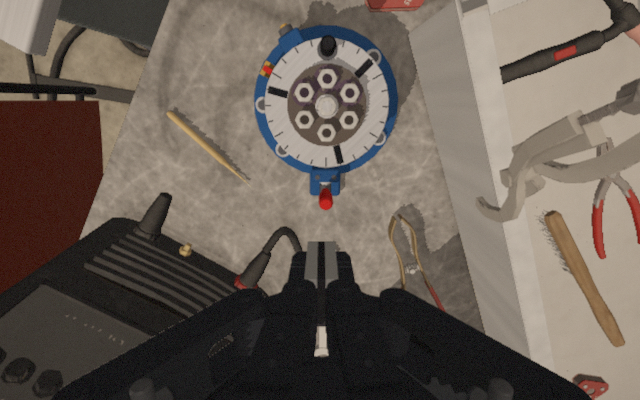

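The wrist view shows, nearly in one column, the knob (327,45), the plate centre (327,105) and the post (326,200). The shut fingertips are at (320,245), and the bolt axis is aligned with the tool.

```bash
python3 - <<'E'
from h import *
c=dict(np.load("w1.npz"))
box=(240,20,410,215)
for k in("red","black"):
    for a,ce,bb in blobs(mask(c,k),box,25): print(k,a,ce.round(1),bb,onplane(c,ce,.098).round(4),onplane(c,ce,.085).round(4),onplane(c,ce,.06).round(4))
A=cloud(c)[20:215,240:410].reshape(-1,3)
s=A[(A[:,2]>.09)&(A[:,2]<.102)]
for t in(s[s[:,1]>-.03],s[s[:,1]<-.03]):
    (x,y),r=cv2.minEnclosingCircle(t[:,:2].astype(np.float32));print(len(t),t.mean(0).round(4),round(x,4),round(y,4),round(r,4))
s=A[(A[:,2]>.062)&(A[:,2]<.066)];(x,y),r=cv2.minEnclosingCircle(s[:,:2].astype(np.float32));print("flange",x,y,r)
s=A[(A[:,2]>.055)&(A[:,2]<.0615)];(x,y),r=cv2.minEnclosingCircle(s[:,:2].astype(np.float32));print("plate",x,y,r)
s=A[(A[:,2]>.0755)&(A[:,2]<.079)&(np.hypot(A[:,0]-.5,A[:,1]+.025)<.015)];print("stud",s.mean(0))
B=cloud(c)[235:300,290:360].reshape(-1,3);s=B[(B[:,2]>.27)&(B[:,2]<.30)];R=s[:,:2]-[.5309,-.0898]
u=np.array([.5,-.866]);v=np.array([.866,.5]);print("tip u",(R@u).min(),(R@u).max(),"v",(R@v).min(),(R@v).max(),s[:,2].min())
E
```

```text
red 52 [267.3  69.6] [263  66  10   9] [ 0.4353 -0.0245  0.098 ] [ 0.433  -0.0246  0.085 ] [ 0.4285 -0.0247  0.06  ]
red 226 [325.3 199.2] [319 188  14  22] [ 0.5502 -0.11    0.098 ] [ 0.5524 -0.1135  0.085 ] [ 0.5568 -0.1203  0.06  ]
black 264 [327.7  45.1] [320  35  16  22] [0.4749 0.0232 0.098 ] [0.4742 0.025  0.085 ] [0.4727 0.0285 0.06  ]
black 114 [363.1  68.3] [355  60  17  18] [0.5149 0.0228 0.098 ] [0.5157 0.0246 0.085 ] [0.5174 0.0281 0.06  ]
black 110 [277.5  91.8] [269  87  18  11] [ 0.4533 -0.0376  0.098 ] [ 0.4516 -0.0382  0.085 ] [ 0.4485 -0.0394  0.06  ]
black 89 [338.1 154. ] [334 146   9  17] [ 0.5367 -0.0605  0.098 ] [ 0.5384 -0.062   0.085 ] [ 0.5418 -0.0649  0.06  ]
231 [0.4738 0.0245 0.097 ] 0.4737 0.025 0.0078
160 [ 0.5519 -0.1131  0.0971] 0.5523 -0.1142 0.0079
flange 0.4978557229042053 -0.01965363696217537 0.05062814801931381
plate 0.5031501650810242 -0.03994997590780258 0.0849633514881134
stud [ 0.50183812 -0.02504441  0.07699014]
tip u -0.012118542059892053 -0.005968952909804037 v -0.012228368149316311 0.014955219059273031 0.282355341211463
```

Request:
step_arm:
  deltas:
    - [3,0,-50,0,0,0,-1]
    - [2,0,-50,0,0,0,-1]
    - [1,0,-50,0,0,0,-1]
    - [0,0,-35,0,0,0,-1]
    - [0,0,-10,0,0,0,-1]

```text
clock: 2.65
tcp_pos: [0.5343, -0.0899, 0.0832]
orientation: [-0.003, 0.5, 0.866, -0.001]
wrist_force: [0.6, 0.2, 0.5]
finger_gap: 0.0
grip_force: 0.0
```

Request:
step_arm:
  deltas:
    - [1,-1.7,0,0,0,0,-1]
    - [1,-1.7,0,0,0,0,-1]
    - [1,-1.7,0,0,0,0,-1]

```text
clock: 2.95
tcp_pos: [0.5419, -0.0966, 0.0892]
orientation: [0.002, 0.5, 0.866, 0.0]
wrist_force: [-0.8, 0.1, 0.0]
finger_gap: -0.0
grip_force: 0.0
```

Request:
step_arm:
  deltas:
    - [1,-1.7,0,0,0,0,-1]
    - [1,-1.7,0,0,0,0,-1]
    - [1,-1.7,0,0,0,0,-1]

```text
clock: 3.25
tcp_pos: [0.5428, -0.1004, 0.0872]
orientation: [0.0, 0.5, 0.866, 0.001]
wrist_force: [-0.9, 3.2, 2.1]
finger_gap: -0.0003
grip_force: 1.5
```

Request:
step_arm:
  deltas:
    - [1,-1.7,0,0,0,0,-1]
    - [1,-1.7,0,0,0,0,-1]
    - [1,-1.7,0,0,0,0,-1]
    - [1,-1.7,0,0,0,0,-1]
    - [1,-1.7,0,0,0,0,-1]

```text
clock: 3.75
tcp_pos: [0.5477, -0.1094, 0.0864]
orientation: [-0.0, 0.5, 0.866, 0.0]
wrist_force: [-1.2, 2.7, 2.9]
finger_gap: -0.0001
grip_force: 1.6
```

Request:
step_arm:
  deltas:
    - [1,-1.7,0,0,0,0,-1]
    - [1,-1.7,0,0,0,0,-1]

```text
clock: 3.95
tcp_pos: [0.5496, -0.1128, 0.0864]
orientation: [-0.0, 0.5, 0.866, -0.0]
wrist_force: [-1.0, 2.8, 2.0]
finger_gap: -0.0001
grip_force: 1.6
```

Request:
step_arm:
  deltas:
    - [0.5,-0.9,0,0,0,0,-1]
    - [0.5,-0.9,0,0,0,0,-1]

```text
clock: 4.15
tcp_pos: [0.5505, -0.1144, 0.0864]
orientation: [-0.0, 0.5, 0.866, 0.0]
wrist_force: [-2.2, 5.0, 2.1]
finger_gap: 0.0
grip_force: 2.8
```

Request:
step_arm:
  deltas:
    - [0.5,-0.9,0,0,0,0,-1]
    - [0,0,0,0,0,0,-1]

```text
clock: 4.35
tcp_pos: [0.5506, -0.1144, 0.0863]
orientation: [-0.001, 0.5, 0.866, 0.001]
wrist_force: [-3.3, 6.0, 4.1]
finger_gap: 0.0001
grip_force: 3.1
```

Request:
step_arm:
  deltas:
    - [0.5,-0.9,0,0,0,0,-1]
    - [0,0,0,0,0,0,-1]

```text
clock: 4.55
tcp_pos: [0.5506, -0.1146, 0.0863]
orientation: [-0.002, 0.499, 0.866, 0.001]
wrist_force: [-3.4, 7.8, 5.6]
finger_gap: -0.0002
grip_force: 4.3
```

Request:
step_arm:
  deltas:
    - [-6,10,0,0,0,0,-1]
    - [-5,8,10,0,0,0,-1]
    - [0,0,45,0,0,0,-1]
    - [-25,30,5,0,0,0,-1]
    - [-34,40,0,0,0,0,-1]

```text
clock: 5.05
tcp_pos: [0.486, -0.0311, 0.1493]
orientation: [0.004, 0.501, 0.865, 0.001]
wrist_force: [1.1, 1.6, -0.8]
finger_gap: 0.0001
grip_force: 0.0
```

Request:
step_arm:
  deltas:
    - [-32,40,0,0,0,0,-1]
    - [0,0,0,0,0,0,-1]
    - [0,0,0,0,0,0,-1]

```text
clock: 5.35
tcp_pos: [0.452, 0.0095, 0.1475]
orientation: [0.001, 0.499, 0.867, 0.0]
wrist_force: [0.5, -0.9, 0.5]
finger_gap: -0.0001
grip_force: 0.0
```

```bash
python3 - <<'E'
from workcell import *
from h import *
s=get_state();print(s["tcp_pos"].round(4),s["wrist_force"].round(1))
c=read_camera("top");cv2.imwrite("pics/t2.png",cv2.resize(c["image"][110:250,280:430,::-1],None,fx=5,fy=4))
for a,ce,bb in blobs(mask(c,"red"),(385,125,430,170)):print(a,ce,onplane(c,ce,.085))
E
```

```text
[0.452  0.0095 0.1475] [ 0.5 -0.9  0.5]
58 [409.31034483 143.48275862] [ 0.56001055 -0.13128559  0.085     ]
```

Request:
step_arm:
  deltas:
    - [-2,1,-30,0,0,0,-1]
    - [0,0,-30,0,0,0,-1]
    - [0,0,0,0,0,0,-1]
    - [0,0,0,0,0,0,-1]

```text
clock: 5.8
tcp_pos: [0.4506, 0.0091, 0.0866]
orientation: [-0.0, 0.5, 0.866, -0.0]
wrist_force: [-0.2, -0.1, 0.1]
finger_gap: 0.0001
grip_force: 0.0
```

Request:
step_arm:
  deltas:
    - [1.7,1,0,0,0,0,-1]
    - [1.7,1,0,0,0,0,-1]
    - [1.7,1,0,0,0,0,-1]

```text
clock: 6.1
tcp_pos: [0.4564, 0.0127, 0.0875]
orientation: [0.001, 0.5, 0.866, 0.0]
wrist_force: [-0.4, 0.2, -0.4]
finger_gap: -0.0003
grip_force: 0.0
```

Request:
step_arm:
  deltas:
    - [0.9,0.5,0,0,0,0,-1]
    - [0.9,0.5,0,0,0,0,-1]
    - [0.9,0.5,0,0,0,0,-1]

```text
clock: 6.4
tcp_pos: [0.4576, 0.0139, 0.0869]
orientation: [0.0, 0.5, 0.866, -0.001]
wrist_force: [-4.3, -3.7, 7.0]
finger_gap: 0.0001
grip_force: 3.8
```

```bash
python3 -c "
import numpy as np
a=np.radians(138.3-3*np.arange(22));p=60*np.c_[np.cos(a),np.sin(a)]
for i,d in enumerate(np.diff(p,axis=0)):print(i,3*(i+1),d.round(1),end='; ')"
```

```text
0 3 [2.2 2.3]; 1 6 [2.3 2.2]; 2 9 [2.4 2.1]; 3 12 [2.5 1.9]; 4 15 [2.6 1.8]; 5 18 [2.7 1.7]; 6 21 [2.8 1.5]; 7 24 [2.8 1.4]; 8 27 [2.9 1.2]; 9 30 [3.  1.1]; 10 33 [3.  0.9]; 11 36 [3.1 0.7]; 12 39 [3.1 0.6]; 13 42 [3.1 0.4]; 14 45 [3.1 0.3]; 15 48 [3.1 0.1]; 16 51 [ 3.1 -0.1]; 17 54 [ 3.1 -0.2]; 18 57 [ 3.1 -0.4]; 19 60 [ 3.1 -0.6]; 20 63 [ 3.1 -0.7];
```

Request:
step_arm:
  deltas:
    - [2.2,2.3,0,0,0,-3,-1]
    - [2.3,2.2,0,0,0,-3,-1]

```text
clock: 6.6
tcp_pos: [0.4611, 0.0178, 0.0869]
orientation: [-0.0, 0.546, 0.838, -0.002]
wrist_force: [-3.7, -4.4, 7.1]
finger_gap: -0.0001
grip_force: 3.9
```

Request:
step_arm:
  deltas:
    - [2.4,2.1,0,0,0,-3,-1]

```text
clock: 6.7
tcp_pos: [0.4645, 0.0205, 0.0869]
orientation: [0.0, 0.567, 0.823, -0.001]
wrist_force: [-1.1, -1.3, 1.9]
finger_gap: -0.0003
grip_force: 0.7
```

Request:
step_arm:
  deltas:
    - [2.5,1.9,0,0,0,-3,-1]

```text
clock: 6.8
tcp_pos: [0.4674, 0.023, 0.0866]
orientation: [0.0, 0.589, 0.808, 0.0]
wrist_force: [0.0, 0.5, -0.1]
finger_gap: 0.0003
grip_force: 0.0
```

Request:
step_arm:
  deltas:
    - [0,0,0,0,0,0,-1]

```text
clock: 6.9
tcp_pos: [0.4676, 0.0232, 0.0865]
orientation: [0.0, 0.588, 0.809, 0.0]
wrist_force: [0.2, 0.5, -0.9]
finger_gap: 0.0003
grip_force: 0.0
```

```bash
cat > look.py <<'E'
from workcell import *
from h import *
import sys
s=get_state();print(s["clock"],s["tcp_pos"].round(4),s["wrist_force"].round(1))
c=read_camera("top");o=[];C=np.array([.4997,-.0262])
for a,ce,bb in blobs(mask(c,"black"),(305,130,395,222),8):
    w=onplane(c,ce,.058)[:2]-C;o.append((a,ce.round(1).tolist(),round(np.hypot(*w),3),round(np.degrees(np.arctan2(w[1],w[0])),1)))
for x in o:print(x)
np.savez("last.npz",**c);cv2.imwrite(f"pics/{sys.argv[1]}.png",cv2.resize(c["image"][110:250,280:430,::-1],None,fx=4,fy=4))
E
python3 look.py a1
```

```text
6.9 [0.4676 0.0232 0.0865] [ 0.2  0.5 -0.9]
(np.int32(8), [378.0, 162.9], np.float64(0.058), np.float64(-58.9))
```

View pics/a1.png

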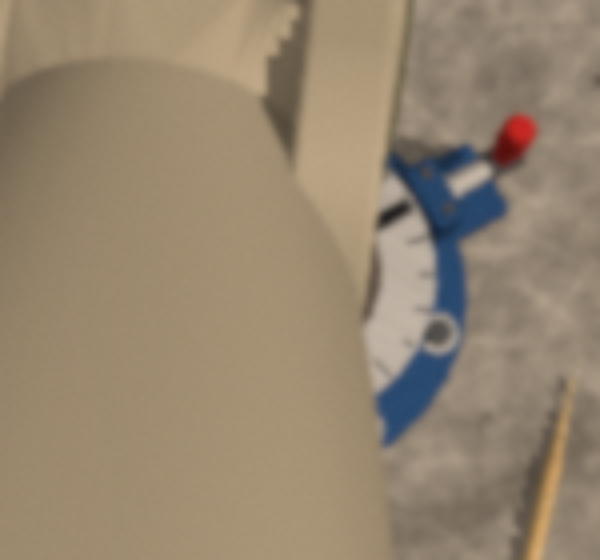

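The view is mostly blocked by the arm, but it shows the drawn bolt (post at crop (515,135)) and a black mark at (395,213), about 15° on from its start. That is click 1 done. I go on with click 2.

Request:
step_arm:
  deltas:
    - [2.6,1.8,0,0,0,-3,-1]
    - [2.7,1.7,0,0,0,-3,-1]
    - [2.8,1.5,0,0,0,-3,-1]

```text
clock: 7.25
tcp_pos: [0.4708, 0.0266, 0.0859]
orientation: [-0.002, 0.65, 0.76, -0.004]
wrist_force: [-10.4, -5.9, 10.7]
finger_gap: -0.0004
grip_force: 7.3
```

Request:
step_arm:
  deltas:
    - [2.8,1.4,0,0,0,-3,-1]

```text
clock: 7.35
tcp_pos: [0.4754, 0.0286, 0.0861]
orientation: [-0.001, 0.67, 0.743, -0.002]
wrist_force: [-3.4, -2.3, 1.8]
finger_gap: -0.0
grip_force: 1.9
```

Request:
step_arm:
  deltas:
    - [1.4,0.6,0,0,0,-1.5,-1]

```text
clock: 7.45
tcp_pos: [0.4792, 0.0299, 0.0863]
orientation: [-0.0, 0.679, 0.734, -0.0]
wrist_force: [1.0, 0.7, -0.1]
finger_gap: 0.0003
grip_force: 0.0
```

Request:
step_arm:
  deltas:
    - [0,0,0,0,0,0,-1]

```text
clock: 7.55
tcp_pos: [0.4799, 0.03, 0.0864]
orientation: [0.0, 0.678, 0.735, 0.0]
wrist_force: [0.5, -0.2, 0.2]
finger_gap: -0.0002
grip_force: 0.0
```

Request:
step_arm:
  deltas:
    - [3,1.1,0,0,0,-3,-1]
    - [3,1,0,0,0,-3,-1]
    - [3.1,0.8,0,0,0,-3,-1]

```text
clock: 7.85
tcp_pos: [0.4841, 0.0326, 0.0859]
orientation: [-0.002, 0.734, 0.679, -0.004]
wrist_force: [-14.3, -2.1, 13.8]
finger_gap: 0.0002
grip_force: 8.6
```

Request:
step_arm:
  deltas:
    - [3.1,0.6,0,0,0,-3,-1]

```text
clock: 7.95
tcp_pos: [0.487, 0.0334, 0.086]
orientation: [-0.003, 0.752, 0.659, -0.004]
wrist_force: [-11.9, -0.4, 11.3]
finger_gap: 0.0004
grip_force: 7.2
```

Request:
step_arm:
  deltas:
    - [1.5,0.2,0,0,0,-1.5,-1]

```text
clock: 8.05
tcp_pos: [0.4908, 0.0337, 0.0862]
orientation: [-0.001, 0.76, 0.65, -0.002]
wrist_force: [-1.9, -0.3, 1.9]
finger_gap: -0.0001
grip_force: 1.6
```

Request:
step_arm:
  deltas:
    - [0,0,0,0,0,0,-1]

```text
clock: 8.15
tcp_pos: [0.4933, 0.0337, 0.0864]
orientation: [-0.0, 0.76, 0.65, 0.0]
wrist_force: [0.3, 0.2, 0.3]
finger_gap: -0.0001
grip_force: 0.0
```

```bash
python3 - <<'E'
from workcell import *
from h import *
c=read_camera("wrist");cv2.imwrite("pics/w3.png",c["image"][:,:,::-1])
c=read_camera("scene");cv2.imwrite("pics/s3.png",cv2.resize(c["image"][130:260,250:390,::-1],None,fx=4,fy=4))
E
```

```text
(no output)
```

View pics/s3.png

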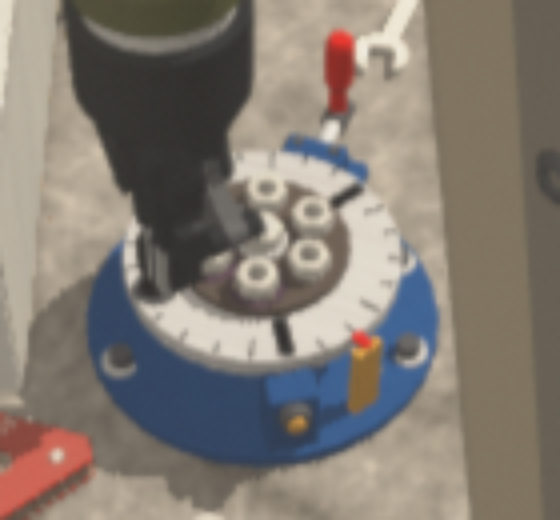

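```bash
python3 - <<'E'
from h import *
c=dict(np.load("scene0.npz"))
for q in((320.75,214.25),(336.75,178.75)):
    w=onplane(c,q,.058)[:2]-[.4998,-.0243];print(np.hypot(*w),np.degrees(np.arctan2(w[1],w[0])))
E
```

```text
0.05544079713815747 150.44559215755265
0.05801720983842834 -89.57550638172413
```

The marks at crop (283,337) and (347,195) have turned 45°, so exactly three clicks are done. Now the fourth.

Request:
step_arm:
  deltas:
    - [3.1,0.4,0,0,0,-3,-1]
    - [3.1,0.3,0,0,0,-3,-1]
    - [3.1,0.1,0,0,0,-3,-1]

```text
clock: 8.55
tcp_pos: [0.4993, 0.035, 0.086]
orientation: [-0.002, 0.809, 0.588, -0.002]
wrist_force: [-14.1, 1.4, 12.4]
finger_gap: -0.0001
grip_force: 8.7
```

Request:
step_arm:
  deltas:
    - [2.1,0,0,0,0,-2,-1]

```text
clock: 8.65
tcp_pos: [0.5007, 0.0352, 0.0861]
orientation: [-0.003, 0.819, 0.574, -0.003]
wrist_force: [-12.5, 2.1, 11.9]
finger_gap: -0.0002
grip_force: 8.0
```

Request:
step_arm:
  deltas:
    - [0,0,0,0,0,0,-1]

```text
clock: 8.75
tcp_pos: [0.5011, 0.0351, 0.0861]
orientation: [-0.002, 0.819, 0.574, -0.002]
wrist_force: [-9.6, 1.5, 8.8]
finger_gap: -0.0001
grip_force: 6.2
```

Request:
step_arm:
  deltas:
    - [1,0,0,0,0,-1,-1]
    - [0,0,0,0,0,0,-1]

```text
clock: 8.95
tcp_pos: [0.5034, 0.0348, 0.0863]
orientation: [-0.001, 0.824, 0.567, -0.001]
wrist_force: [-3.7, 0.5, 2.5]
finger_gap: 0.0004
grip_force: 2.0
```

Request:
step_arm:
  deltas:
    - [1,0,0,0,0,-1,-1]
    - [0,0,0,0,0,0,-1]

```text
clock: 9.15
tcp_pos: [0.5073, 0.0344, 0.0865]
orientation: [0.0, 0.829, 0.559, 0.0]
wrist_force: [0.1, 0.3, 0.1]
finger_gap: -0.0002
grip_force: 0.0
```

Request:
step_arm:
  deltas:
    - [-4,0,0,0,0,0,-1]
    - [-4,0,10,0,0,0,-1]
    - [0,0,45,0,0,0,-1]
    - [0,0,20,0,0,0,-1]
    - [0,0,0,0,0,0,-1]

```text
clock: 9.65
tcp_pos: [0.5012, 0.0342, 0.1656]
orientation: [0.002, 0.829, 0.559, 0.003]
wrist_force: [-0.5, -0.2, -0.4]
finger_gap: 0.0003
grip_force: 0.0
```

```bash
python3 - <<'E'
from h import *
from workcell import *
for n in("top","scene"):
    c=dict(np.load(n+"0.npz"));P=cloud(c)[c["z_map"]>0].reshape(-1,3);P=P[(P[:,2]>.11)&(P[:,2]<.5)&(P[:,0]>.3)]
    d=np.hypot(P[:,0]-.575,P[:,1]+.153);i=d.argsort()[:400:40];print(n,np.c_[P[i],d[i]].round(3).tolist()[:6])
c=read_camera("scene");C=[.4998,-.0243]
cv2.imwrite("pics/s4.png",cv2.resize(c["image"][130:260,250:390,::-1],None,fx=4,fy=4));np.savez("s4.npz",**c)
print(get_state()["tcp_pos"])
E
```

```text
top [[0.544, -0.291, 0.178, 0.141], [0.549, -0.295, 0.188, 0.145], [0.537, -0.294, 0.12, 0.146], [0.521, -0.29, 0.176, 0.148], [0.535, -0.296, 0.18, 0.149], [0.515, -0.29, 0.136, 0.15]]
scene [[0.545, -0.29, 0.181, 0.14], [0.527, -0.289, 0.12, 0.144], [0.529, -0.292, 0.131, 0.146], [0.515, -0.288, 0.176, 0.148], [0.535, -0.297, 0.179, 0.149], [0.55, -0.301, 0.208, 0.15]]
[0.5001229  0.03426016 0.16366777]
```

View pics/s4.png

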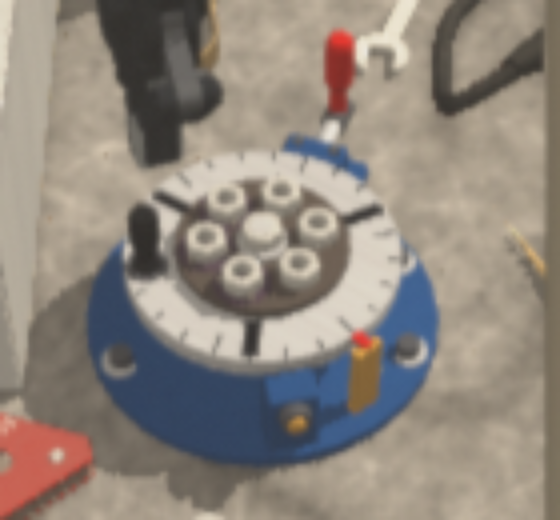

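The view shows the plate one further click on (front mark now at (252,338), knob at (145,240)), with the bolt still drawn. Now I go to the outer side of the post.

Request:
step_arm:
  deltas:
    - [11,-27,0,0,0,7.4,-1]
    - [11,-27,0,0,0,7.4,-1]
    - [11,-27,0,0,0,7.4,-1]
    - [11,-27,0,0,0,7.4,-1]
    - [11,-27,0,0,0,7.4,-1]

```text
clock: 10.2
tcp_pos: [0.5532, -0.1014, 0.1603]
orientation: [-0.001, 0.606, 0.795, -0.0]
wrist_force: [0.1, -0.2, 0.7]
finger_gap: -0.0001
grip_force: 0.0
```

Request:
step_arm:
  deltas:
    - [10,-26,0,0,0,7.4,-1]
    - [10,-26,0,0,0,7.4,-1]
    - [0,0,0,0,0,0,-1]
    - [0,0,0,0,0,0,-1]

```text
clock: 10.6
tcp_pos: [0.5728, -0.1527, 0.1601]
orientation: [-0.001, 0.503, 0.865, 0.0]
wrist_force: [0.5, 0.0, -1.5]
finger_gap: 0.0004
grip_force: 0.0
```

Request:
step_arm:
  deltas:
    - [2,0,-40,0,0,0,-1]
    - [0,0,-33,0,0,0,-1]
    - [0,0,0,0,0,0,-1]
    - [-1,1.7,0,0,0,0,-1]
    - [-1,1.7,0,0,0,0,-1]

```text
clock: 11.1
tcp_pos: [0.5746, -0.1489, 0.0904]
orientation: [0.001, 0.501, 0.865, 0.0]
wrist_force: [-0.1, -0.5, 0.0]
finger_gap: -0.0001
grip_force: 0.0
```

Request:
step_arm:
  deltas:
    - [-1,1.7,0,0,0,0,-1]
    - [-1,1.7,0,0,0,0,-1]
    - [-1,1.7,0,0,0,0,-1]
    - [-1,1.7,0,0,0,0,-1]

```text
clock: 11.5
tcp_pos: [0.571, -0.1433, 0.0897]
orientation: [0.002, 0.502, 0.865, -0.0]
wrist_force: [1.8, -3.4, 1.6]
finger_gap: -0.0001
grip_force: 1.6
```

Request:
step_arm:
  deltas:
    - [-1,1.7,-1,0,0,0,-1]
    - [-1,1.7,-1,0,0,0,-1]
    - [-1,1.7,0,0,0,0,-1]
    - [-1,1.7,0,0,0,0,-1]
    - [-1,1.7,0,0,0,0,-1]

```text
clock: 12.0
tcp_pos: [0.5648, -0.1338, 0.0865]
orientation: [0.0, 0.501, 0.865, 0.0]
wrist_force: [1.8, -1.3, 2.0]
finger_gap: -0.0005
grip_force: 1.6
```

Request:
step_arm:
  deltas:
    - [-1,1.7,0,0,0,0,-1]
    - [-1,1.7,0,0,0,0,-1]
    - [-1,1.7,0,0,0,0,-1]

```text
clock: 12.3
tcp_pos: [0.5624, -0.1296, 0.0867]
orientation: [0.001, 0.501, 0.865, -0.001]
wrist_force: [5.3, -7.5, -0.6]
finger_gap: 0.0003
grip_force: 4.5
```

Request:
step_arm:
  deltas:
    - [-0.5,0.9,0,0,0,0,-1]
    - [-0.5,0.9,0,0,0,0,-1]

```text
clock: 12.5
tcp_pos: [0.5624, -0.1294, 0.0869]
orientation: [0.003, 0.502, 0.865, -0.001]
wrist_force: [6.2, -10.6, -2.1]
finger_gap: -0.0
grip_force: 6.3
```

The bolt is at its stop: r = 120.2 mm, expected 120.3 for home. One firmer nudge, then I retreat and check.

Request:
step_arm:
  deltas:
    - [-0.5,0.9,0,0,0,0,-1]
    - [0,0,0,0,0,0,-1]

```text
clock: 12.7
tcp_pos: [0.5624, -0.1294, 0.0869]
orientation: [0.003, 0.502, 0.865, -0.002]
wrist_force: [7.1, -11.8, -2.9]
finger_gap: -0.0003
grip_force: 6.7
```

Request:
step_arm:
  deltas:
    - [5,-9,0,0,0,0,-1]
    - [5,-9,0,0,0,0,-1]
    - [0,0,40,0,0,0,-1]
    - [0,0,50,0,0,0,-1]
    - [0,0,50,0,0,0,-1]

```text
clock: 13.2
tcp_pos: [0.5687, -0.1435, 0.2265]
orientation: [-0.003, 0.501, 0.865, 0.0]
wrist_force: [2.1, -0.5, 0.1]
finger_gap: -0.0003
grip_force: 0.0
```

Request:
step_arm:
  deltas:
    - [0,0,40,0,0,0,-1]
    - [0,0,0,0,0,0,-1]
    - [0,0,0,0,0,0,-1]

```text
clock: 13.5
tcp_pos: [0.5702, -0.144, 0.2669]
orientation: [0.0, 0.501, 0.865, 0.0]
wrist_force: [0.5, -0.4, -0.7]
finger_gap: -0.0001
grip_force: 0.0
```

```bash
python3 - <<'E'
from h import *
from workcell import *
s=get_state();print(s["tcp_pos"],s["wrist_force"])
w=read_camera("wrist");c=read_camera("scene")
for a,ce,bb in blobs(mask(c,"red"),(315,130,350,170)):print("scene post",a,ce,onplane(c,ce,.085))
box=(220,0,420,235)
for k in("red","black"):
    for a,ce,bb in blobs(mask(w,k),box,25): print(k,a,ce.round(1),onplane(w,ce,.085).round(4),onplane(w,ce,.058).round(4))
cv2.imwrite("pics/s5.png",np.vstack([cv2.resize(c["image"][130:260,250:390,::-1],(300,280)),cv2.resize(w["image"][...,::-1],(300,188))]) if 0 else cv2.resize(w["image"][...,::-1],None,fx=1,fy=1))
E
```

```text
[ 0.57024379 -0.14403941  0.2668912 ] [ 0.50437502 -0.39259421 -0.70965368]
scene post 102 [331.58823529 151.64705882] [ 0.54618758 -0.10820847  0.085     ]
red 205 [319.  142.1] [ 0.5527 -0.1139  0.085 ] [ 0.5543 -0.117   0.058 ]
black 196 [371.5   5.5] [0.533  0.0178 0.085 ] [0.5329 0.0256 0.058 ]
black 125 [371.4  53.7] [ 0.5547 -0.0163  0.085 ] [ 0.5565 -0.0113  0.058 ]
black 116 [282.1  79.1] [ 0.4913 -0.0787  0.085 ] [ 0.4878 -0.0789  0.058 ]
black 163 [284.2 196.4] [ 0.5488 -0.1838  0.085 ] [ 0.5501 -0.1927  0.058 ]
black 154 [253.1 217.7] [ 0.5303 -0.2231  0.085 ] [ 0.5301 -0.2352  0.058 ]
```

View pics/s5.png

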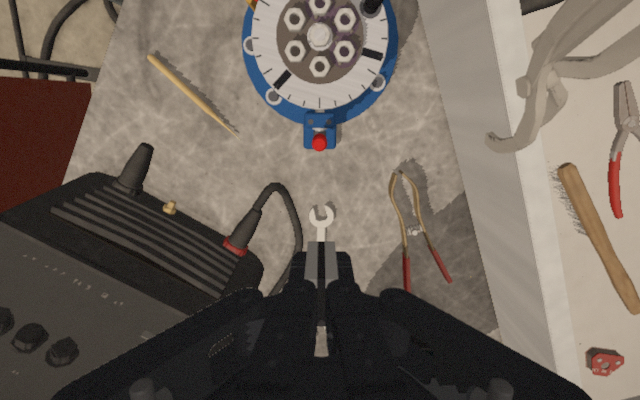

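The wrist view shows the post (319,142) back at its starting position, the marks turned 60° and the loose tools undisturbed. I'm handing it in.

```bash
python3 -c "
from workcell import *
print(hand_in())"
```

```text
the job is handed in; nothing more can be done
None
```

I drew the bolt fully, turned the faceplate four clicks clockwise, pushed the bolt home and handed the job in at about 13.6 s; the last picture agrees, with the marks about 60° round and the post at its starting position.

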